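Lock a lacquered plaque in its painting jig with the slotted cam screw

TASK

Take the flat screwdriver from its wooden stand, seat its blade in the slot of the brass cam screw on the painting jig and, keeping the blade down in the slot, turn the screw clockwise (seen from above) until the cam holds the lacquered plaque snugly against the fence: feel for the rise in resistance and stop there, since over-tightening marks the lacquer. Then ease off the twist, lift the driver straight out and put it back upright in its stand, fully home. Press gently, turn the screw with the driver only, do not touch the plaque, and leave everything else where it is.

Things in the scene. Friction and masses are not known exactly. Their poses are not given: they have to be found in the camera images.
- driver_grip (a point): Centre of the wooden handle of the flat screwdriver, standing blade down in its stand. Handle 24 x 24 mm square, 74 mm long, flats along the driver's x and y; z runs from blade to handle. A steel collar, 34 mm diameter, 5 mm thick, sits at the handle's foot, its underside 42 mm below this point. The blade's end is 100 mm below this point. Mass about 120 g.
- blade_tip (a point): Middle of the end of the driver's blade, same axes as the handle. Blade 16 mm wide (along x), 2.4 mm thick (along y; 1.8 mm over the last 3 mm), 12 mm long, then a 9 mm round shank.
- slot (a point): Centre of the slot of the brass cam screw, level with the top of its head, 43 mm above the table. Round head of 24 mm diameter, 9 mm thick; straight slot along x right across the head, 4 mm wide (along y), 6 mm deep, so the seated blade's end is 6 mm lower than this point. z is up, and is the axis of turning.
- cam_screw: The brass cam screw, origin 27 mm under the slot point, same axes. Below the head is an eccentric disc, 20 mm diameter, centred 5 mm off the axis towards -x. It turns stiffly (0.10 N m) and stays where left. Clockwise from above, the disc swings over a free gap (0.2 to 1.5 rad, differing each time), then squeezes the plaque, some 30 to 60 N more per rad. Snug is 4 to 16 N, with the driver gone.
- plaque_center (a point): Centre of the black lacquered plaque with small gilt dots, 70 x 90 x 14 mm (its x, y, z), about 120 g, lying loose in the jig between cam and fence. While the cam squeezes it, the torque needed on the screw rises above its idle 0.10 N m by roughly 0.07 N m per 10 N of squeeze; about 1 N of it may be lost when the driver lets go.
- jig: Wooden painting jig, board 150 x 140 x 15 mm fixed to the table, origin under the board's centre. Rubber-backed fence along y, its face near x = +55 mm (it was last set anywhere within 2.2 mm either way, and stays there), top 31 mm above the table, giving 1 mm at 20 N; a low cheek of the same height at each side of the plaque. The cam screw's axis is near x = -25 mm, y = 0.
- stand_hole (a point): Centre of the mouth of the hole of the driver's stand, a wooden block 70 x 70 x 60 mm fixed to the table. Vertical through hole, 24 x 24 mm, along the block's x and y; mouth at 60 mm above the table. The driver hangs in it by its collar: fully home its blade's end is 58 mm below this point.
- paint_jar: Bystander: glass jar with blue lid, 60 mm diameter, 85 mm tall, origin at its foot.
- varnish_jar: Bystander: amber glass jar with black lid, 56 mm diameter, 75 mm tall, origin at its foot.
- squeeze_bottle: Bystander: white bottle, 52 mm diameter, 140 mm tall, origin at its foot.
- lacquer_lid: Bystander: black lacquered disc lid with a knob, 82 mm diameter, 23 mm tall, origin at its foot.
- lacquer_lid2: Bystander: a second such lid.
- brush: Bystander: paint brush lying on the table.
- driver: The whole driver; origin and axes as for the blade's end.
- plaque: The whole plaque; origin at the centre of its underside.
Things that resemble listed ones, but are neither listed nor needed, are in the scene too. Of the things shaped like the driver, the dark wooden one is meant. What is shaped like the plaque but white is not meant.

How it is judged:
By the outcome, as a careful person would: the job done as asked, in the order asked, and still so for the second after the job is handed in, with the robot touching nothing.
It also fails if it takes over 72 s, if anything falls off the work surface, if the arm or the gripper's body presses on something with over 40 N, if the wrist force passes 120 N, or if a joint passes its speed limit or range.

ROBOT

A 6-joint arm with a two-finger parallel gripper is mounted at the origin on the work surface. World frame = base frame: x ahead of the robot, y to its left, z up, the work surface at z = 0. Lengths are in m, angles in rad, forces in N, time in s.
With the tool pointing down it reaches from about 0.3 to 0.875 m from the base axis. Payload 6.4 kg.
Tool frame: the origin (TCP) lies midway between the tips of the shut fingers; the grasp point (between the pads) lies 19 mm behind it; x points along the fingers, y is the direction in which the jaws open and shut, and the axes are right-handed (so a half turn about x gives the same grasp; the last joint's range is limited). The gripper opens to 85 mm and grips with 20 to 120 N. Pads are 22 mm wide; open, the fingers measure 114 mm over their backs; the gripper's body (76 mm by 85 mm) begins 54 mm behind the grasp point. The pads swing forward as they close: fully open they stand 13 mm farther back than shut.
Start: joints at [1.06, 0.181, 1.607, -0, 1.354, -0.206], TCP at [0.173, 0.549, 0.2] pointing down, gripper open.
Joint ranges: [-2.99, 2.99], [-0.89, 2.07], [0.3, 2.58], [-1.14, 4.28], [0, 2.63], [-3.12, 3.12]. Speed limits (rad/s): [2.57, 2.57, 3.01, 3.14, 3.14, 3.14].

INTERFACE

Orientations are given as a unit quaternion [w, x, y, z].
In Python, from bench import ctrl gives the robot as it stands.
- The arm moves only by the tool servo_tool, never from a script. Its argument "targets" is a list of rows, each a list of 7 numbers: the turn, a rotation vector about the tool's x, y, z in rad, then the shift along the tool's x, y, z in mm, then the opening, from -1 (shut) to 1 (fully open). A call has exactly 8 rows; each row is the pose to reach, as a shift and turn from the pose measured when the call began, along the tool's axes at that moment; what a row does not reach only later rows make up. A row lasts 1/8 s, in which the tool goes at most 62.5 mm and 10.7 degrees, less where a joint would pass 70% of its speed; a pose out of reach is approached as far as the arm can. A call with a gripper value outside its range is refused whole. The fingers move at their own pace and stop on an object; the grip force is fixed at half the most. Time passes only in rows, so rows that repeat a pose let the fingers close, or fill a call up. It gives the time, the measured TCP pose, the force and the opening at its end, in the units of the state.
- ctrl.get_obs(): the state, without advancing time (a new reading comes with each control period).
- ctrl.camera(name): name is "scene" or "top"; returns a dict with "pixels" (384x512x3 uint8, blue, green, red), "intrinsics" (3x3 intrinsics, pixels), "D" ([k1, k2, p1, p2, k3] as OpenCV has them; the pictures are not rectified), "R" (3x3) and "t" (3): a world point X has camera coordinates R X + t. Camera axes: x right, y down, z forward; pixel columns grow to the right and rows downward; lengths in m; the calibration is good to about 2 mm. A picture is of the moment at which its call begins. There is no depth.
- ctrl.hand_in(): hands the job in, once; it reports no verdict.
The state is a dict: "time_s": time; "q": joint angles; "dq": joint speeds; "joint_efforts": joint torques, N m; "eef_pos": TCP position; "eef_rot": TCP orientation; "wrist_force": force on the tool from outside, world axes, zero at the start; "torque": the same for the moment, N m; "opening": opening from 0.0 (shut) to 1.0 (fully open).
Only numpy, scipy, OpenCV 4.12 (cv2) and the standard library are available. Lean on these libraries where they do the work, as an engineer would, in place of code of your own. Each camera call takes 0.05 s, during which the arm holds its last target.

## Working session

There is one attempt and no reset: what is moved stays moved. The work goes in short steps, Python scripts to look and compute and a tool call to move; the robot and the scene stay as the last step left them, time stands still between calls to the robot, and variables do not carry over. Pictures are saved under pics/ and viewed, and the job is handed in when it is done.

Besides the shell and the picture viewer there is one more tool, called after ">>>" by a JSON object that holds its "op" and its "data", one argument or row to a line. servo_tool: Moves the arm, as the interface text tells. Its arguments: {"type":"object","properties":{"targets":{"type":"array","items":{"type":"array","items":{"type":"number"}}}},"required":["targets"]}

```bash
ls; mkdir -p pics; python3 - <<'E'
from bench import ctrl
import cv2
o=ctrl.get_obs(); print(o)
for n in("scene","top"):
    c=ctrl.camera(n); cv2.imwrite(f"pics/{n}0.png",c["pixels"]); print(n,c["intrinsics"],c["D"],c["R"],c["t"])
E
```

```text
pics
{'time_s': 0.0, 'q': array([ 1.05970460e+00,  1.81508654e-01,  1.60803532e+00, -8.05233492e-06,
        1.35382006e+00, -2.06306170e-01]), 'dq': array([ 0.00053198, -0.00122141,  0.00083154, -0.0004564 , -0.00150267,
       -0.00158389]), 'joint_efforts': array([ 1.00485800e-04, -4.44872403e+01, -3.51335621e+01, -3.67248094e-04,
        9.03912645e-03,  3.77748052e-06]), 'eef_pos': array([0.17222775, 0.54794498, 0.19868923]), 'eef_rot': array([ 0.69869446,  0.10675332,  0.69912897, -0.1079281 ]), 'wrist_force': array([-0.42644582,  0.300281  , -0.62667173]), 'torque': array([ 0.01027166, -0.05401004, -0.01448085]), 'opening': 0.9954723705947162}
scene [[443.52338926   0.         257.68005815]
 [  0.         443.52338926 193.7024901 ]
 [  0.           0.           1.        ]] [-0.05595946  0.          0.          0.          0.        ] [[ 0.44412154  0.89592571  0.00855431]
 [ 0.75229071 -0.36770021 -0.54667654]
 [-0.48663615  0.24922616 -0.83730017]] [-0.18353089 -0.38067547  1.49466209]
top [[391.46154119   0.         254.00286019]
 [  0.         391.46154119 197.67947175]
 [  0.           0.           1.        ]] [0.00203399 0.         0.         0.         0.        ] [[ 0.01849551 -0.99982791 -0.00143419]
 [-0.99668352 -0.01832361 -0.07928566]
 [ 0.07924574  0.00289586 -0.99685091]] [-0.05985092  0.5319753   1.30409264]
```

View pics/scene0.png

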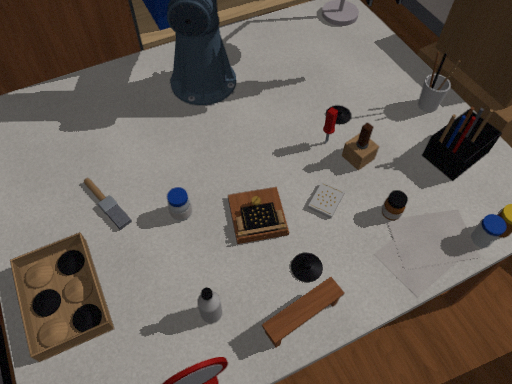

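View pics/top0.png

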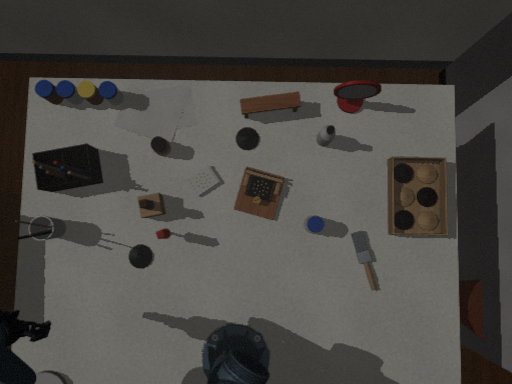

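The dark driver stands in its block at scene (363,148) and top (150,205). The jig with the black plaque is at scene (258,215) and top (260,193). A red decoy driver is next to the stand at scene (329,125), and the white decoy plaque is at scene (326,200). I'll zoom in on the driver and jig.

```bash
cat > h.py <<'E'
import numpy as np, cv2
from bench import ctrl
def cam(n): return ctrl.camera(n)
def ray(c,uv):
    p=cv2.undistortPoints(np.array(uv,float).reshape(-1,1,2),c["intrinsics"],np.array(c["D"])).reshape(-1,2)
    R=np.array(c["R"]);t=np.array(c["t"])
    d=np.c_[p,np.ones(len(p))]@R
    return -R.T@t,d
def onz(c,uv,z):
    C,d=ray(c,uv); s=(z-C[2])/d[:,2]; return C+s[:,None]*d
def proj(c,X):
    r,_=cv2.Rodrigues(np.array(c["R"])); return cv2.projectPoints(np.array(X,float).reshape(-1,3),r,np.array(c["t"]),c["intrinsics"],np.array(c["D"]))[0].reshape(-1,2)
def tri(c1,p1,c2,p2):
    C1,d1=ray(c1,p1);C2,d2=ray(c2,p2);d1=d1[0];d2=d2[0]
    A=np.c_[d1,-d2];s=np.linalg.lstsq(A,C2-C1,rcond=None)[0]
    a=C1+s[0]*d1;b=C2+s[1]*d2
    return (a+b)/2,np.linalg.norm(a-b)
def crop(c,u0,v0,w,h,k,f,g=1.0):
    im=c["pixels"][v0:v0+h,u0:u0+w]; im=np.clip(im.astype(float)*g,0,255).astype(np.uint8)
    cv2.imwrite(f,cv2.resize(im,None,fx=k,fy=k,interpolation=cv2.INTER_CUBIC))
E
python3 - <<'E'
from h import *
import pickle
s=cam("scene");t=cam("top"); pickle.dump((s,t),open("c0.pkl","wb"))
crop(s,220,175,80,75,8,"pics/s_jig.png",1.3)
crop(t,225,155,70,70,8,"pics/t_jig.png",2)
crop(s,310,95,80,75,8,"pics/s_drv.png",1.3)
crop(t,120,180,70,70,8,"pics/t_drv.png",2)
E
```

```text
(no output)
```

View pics/s_jig.png

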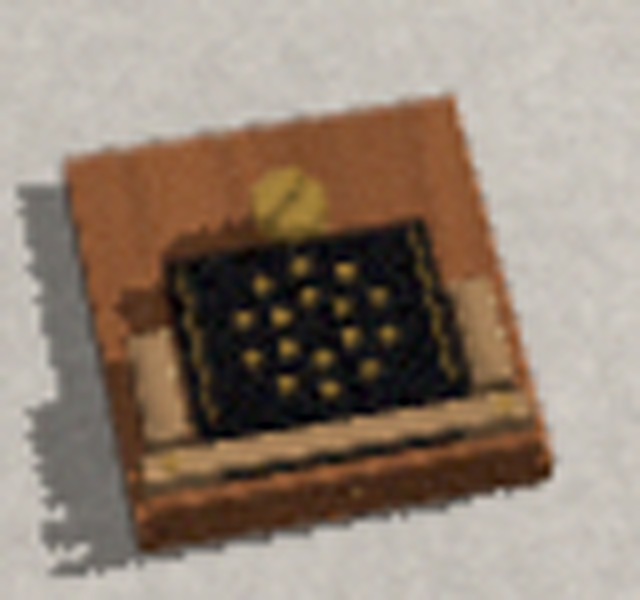

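View pics/t_jig.png

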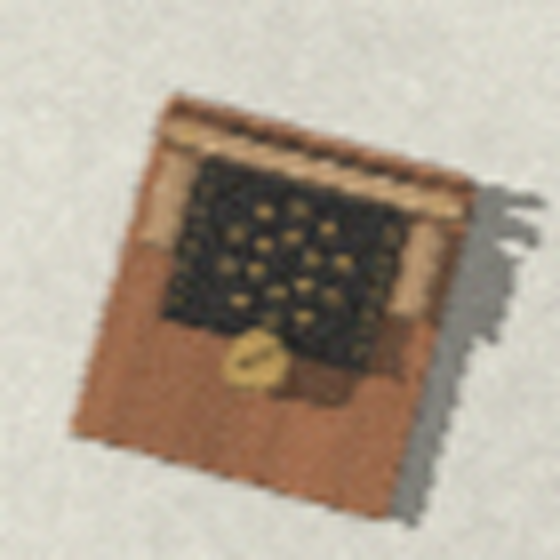

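View pics/s_drv.png

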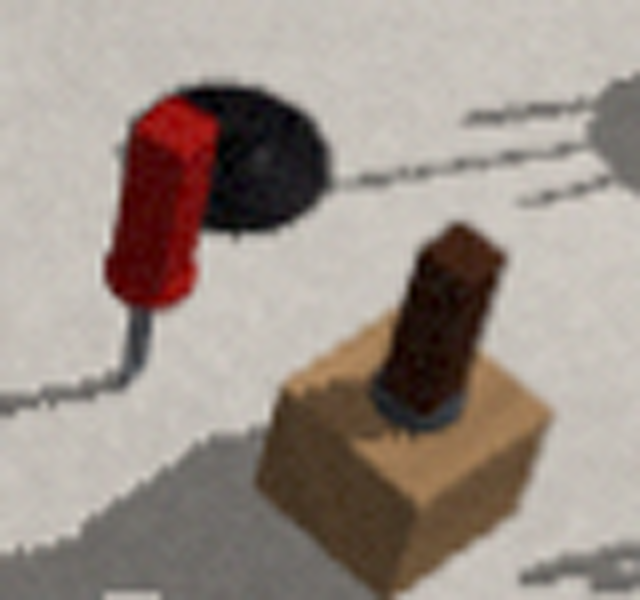

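View pics/t_drv.png

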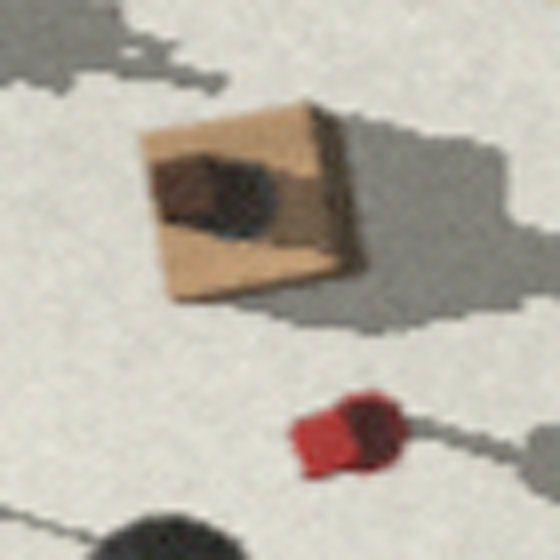

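```bash
python3 - <<'E'
from h import *
import pickle
s,t=pickle.load(open("c0.pkl","rb"))
S=lambda u0,v0,P:[(u0+(a+.5)/8-.5,v0+(b+.5)/8-.5) for a,b in P]
js=S(220,175,[(65,158),(455,97),(552,460),(137,525)])
jt=S(225,155,[(72,435),(172,95),(472,182),(392,518)])
for n,c,p in(("s",s,js),("t",t,jt)):
    X=onz(c,p,.015); print(n,"board",X.round(4).tolist(),X.mean(0).round(4),[np.linalg.norm(X[i]-X[(i+1)%4]).round(4) for i in range(4)])
for n,c,p in(("s",s,S(310,95,[(283,388),(415,503),(553,412)])),("t",t,S(120,180,[(140,133),(308,103),(340,272),(172,300)]))):
    X=onz(c,p,.06); print(n,"stand",X.round(4).tolist(),((X[0]+X[2])/2).round(4),[np.linalg.norm(X[i]-X[(i+1)%len(X)]).round(4) for i in range(len(X))])
# slot line ends
for n,c,p in(("s",s,S(220,175,[(272,222),(305,188)])),("t",t,S(225,155,[(237,368),(273,350)]))):
    X=onz(c,p,.043); print(n,"slot",X.round(4).tolist(),X.mean(0).round(4),np.degrees(np.arctan2(*(X[1]-X[0])[[1,0]])))
ps,pt=S(310,95,[(462,245)]),S(120,180,[(180,190)])
print("handle top",onz(s,ps,.139),onz(t,pt,.139),tri(s,ps,t,pt))
for n,c,(u0,v0,w,h),K in(("s",s,(220,175,80,75),1.3),("t",t,(225,155,70,70),2)):
    im=c["pixels"][v0:v0+h,u0:u0+w]; hsv=cv2.cvtColor(im,cv2.COLOR_BGR2HSV)
    m=((hsv[...,0]>=18)&(hsv[...,0]<=32)&(hsv[...,1]>110)).astype(np.uint8)
    N,L,st,ce=cv2.connectedComponentsWithStats(m)
    for i in range(1,N):
        if st[i,4]>20:
            print(n,st[i],ce[i]+[u0,v0],onz(c,ce[i]+[u0,v0],.043).round(4))
E
```

```text
s board [[0.462, -0.117, 0.015], [0.4987, 0.0162, 0.015], [0.6402, -0.022, 0.015], [0.6019, -0.1545, 0.015]] [ 0.5507 -0.0693  0.015 ] [np.float64(0.1382), np.float64(0.1466), np.float64(0.1379), np.float64(0.1448)]
t board [[0.4939, 0.0186, 0.015], [0.6402, -0.0209, 0.015], [0.6051, -0.1496, 0.015], [0.4612, -0.1176, 0.015]] [ 0.5501 -0.0674  0.015 ] [np.float64(0.1516), np.float64(0.1335), np.float64(0.1474), np.float64(0.1401)]
s stand [[0.4771, 0.2484, 0.06], [0.5419, 0.2622, 0.06], [0.529, 0.3305, 0.06]] [0.5031 0.2894 0.06  ] [np.float64(0.0662), np.float64(0.0695), np.float64(0.0971)]
t stand [[0.5277, 0.3343, 0.06], [0.5414, 0.2657, 0.06], [0.4722, 0.25, 0.06], [0.4595, 0.3183, 0.06]] [0.5    0.2921 0.06  ] [np.float64(0.0699), np.float64(0.071), np.float64(0.0695), np.float64(0.0701)]
s slot [[0.5326, -0.0718, 0.043], [0.5254, -0.056, 0.043]] [ 0.529  -0.0639  0.043 ] 114.47585000931416
t slot [[0.5216, -0.0509, 0.043], [0.5294, -0.0657, 0.043]] [ 0.5255 -0.0583  0.043 ] -62.32145580059086
handle top [[0.49986963 0.29046326 0.139     ]] [[0.49987333 0.29404841 0.139     ]] (array([0.49922755, 0.29317055, 0.13732807]), np.float64(0.002988454815373169))
s [32 21  9 10 65] [255.78461538 200.55384615] [[ 0.5303 -0.0641  0.043 ]]
t [28 41  8  8 45] [256.62222222 199.64444444] [[ 0.5248 -0.0589  0.043 ]]
```

```bash
python3 - <<'E'
from h import *
import pickle
s,t=pickle.load(open("c0.pkl","rb"))
crop(s,350,118,35,40,16,"pics/s_h.png",2.2)
crop(t,135,190,35,35,16,"pics/t_h.png",3)
S=lambda u0,v0,P:[(u0+(a+.5)/8-.5,v0+(b+.5)/8-.5) for a,b in P]
print("red top", tri(s,S(310,95,[(175,125)]),t,S(120,180,[(325,445)])))
print("lid",onz(s,[(340,114)],.01))
from scipy.spatial.transform import Rotation as R
o=ctrl.get_obs();q=o["eef_rot"];print(R.from_quat(q[[1,2,3,0]]).as_matrix().round(3))
E
```

```text
red top (array([0.40298387, 0.23646171, 0.13062276]), np.float64(0.00021953031117068474))
lid [[0.33761094 0.32937299 0.01      ]]
[[-0.001  0.3    0.954]
 [-0.001  0.954 -0.3  ]
 [-1.    -0.001 -0.   ]]
```

View pics/s_h.png

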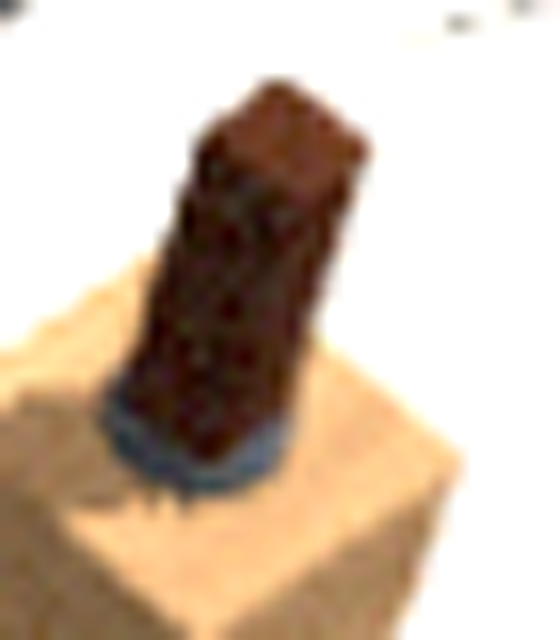

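View pics/t_h.png

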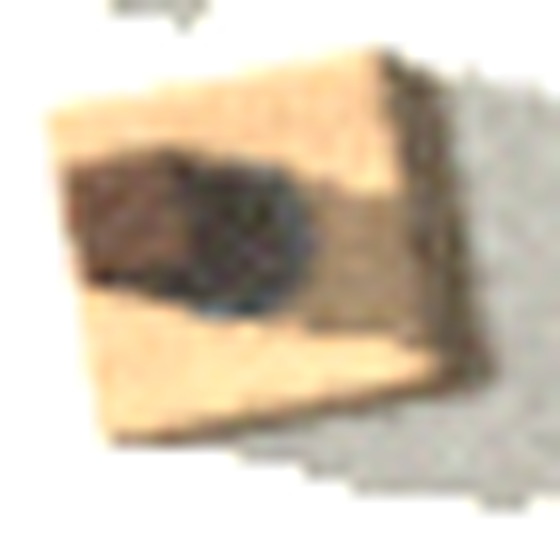

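```bash
python3 - <<'E'
from h import *
import pickle
s,t=pickle.load(open("c0.pkl","rb"))
S=lambda u0,v0,P:[(u0+(a+.5)/16-.5,v0+(b+.5)/16-.5) for a,b in P]
for n,c,p in(("s",s,S(350,118,[(275,80),(370,150),(305,207),(200,130)])),("t",t,S(135,190,[(65,170),(170,150),(195,265),(90,285)]))):
    X=onz(c,p,.139)
    print(n,X.mean(0).round(4),[(np.linalg.norm(X[i]-X[i-1]).round(4),np.degrees(np.arctan2(*(X[i]-X[i-1])[[1,0]])).round(1)) for i in range(4)])
E
```

```text
s [0.5037 0.2885 0.139 ] [(np.float64(0.0186), np.float64(102.3)), (np.float64(0.0212), np.float64(15.6)), (np.float64(0.0184), np.float64(-71.4)), (np.float64(0.0232), np.float64(-164.0))]
t [0.5005 0.2922 0.139 ] [(np.float64(0.0228), np.float64(14.6)), (np.float64(0.0205), np.float64(-78.1)), (np.float64(0.0228), np.float64(-165.5)), (np.float64(0.0205), np.float64(101.9))]
```

>>> {"op": "servo_tool", "data": {
  "targets": [
    [-0.1, 0, 0, 0, -20, 55, 1],
    [-0.2, 0, 0, 0, -40, 110, 1],
    [-0.3, 0, 0, 0, -60, 165, 1],
    [-0.4, 0, 0, 0, -80, 220, 1],
    [-0.5, 0, 0, 0, -102, 275, 1],
    [-0.53, 0, 0, 0, -124, 332, 1],
    [-0.53, 0, 0, 0, -146, 391, 1],
    [-0.53, 0, 0, 0, -146, 391, 1]
  ]
}}

```text
time_s: 1.2
eef_pos: [0.5046, 0.2883, 0.1987]
eef_rot: [0.703, -0.078, 0.703, 0.077]
wrist_force: [-0.8, -0.1, -1.2]
opening: 1.004
```

```bash
cat >> h.py <<'E'
from scipy.spatial.transform import Rotation as Ro
def st():
    o=ctrl.get_obs();q=o["eef_rot"];M=Ro.from_quat(q[[1,2,3,0]]).as_matrix()
    print("t",round(o["time_s"],2),"pos",o["eef_pos"].round(4),"yaw",np.degrees(np.arctan2(M[1,1],M[0,1])).round(2),"tilt x",M[:,0].round(4),"F",o["wrist_force"].round(2),"T",o["torque"].round(3),"op",round(o["opening"],3),"q6",o["q"][5].round(3))
    return o,M
def to(target,yaw):
    o,M=st(); d=M.T@(np.array(target)-o["eef_pos"])*1000
    y=np.radians(yaw); G=np.c_[[0,0,-1],[np.cos(y),np.sin(y),0],[np.sin(y),-np.cos(y),0]]
    print("shift",d.round(2),"rotvec",Ro.from_matrix(M.T@G).as_rotvec().round(4))
E
python3 - <<'E'
from h import *
to([.501,.291,.086],103)
s=cam("scene");t=cam("top")
crop(s,310,85,80,75,8,"pics/s1.png",1.3)
crop(t,110,170,70,70,8,"pics/t1.png",2)
E
```

```text
t 1.2 pos [0.5046 0.2883 0.1987] yaw 102.57 tilt x [-1.0e-04 -1.7e-03 -1.0e+00] F [-0.76 -0.05 -1.16] T [ 0.033 -0.036  0.023] op 1.004 q6 -1.474
shift [112.74   3.58  -2.85] rotvec [-0.0075 -0.0004  0.0017]
```

View pics/s1.png

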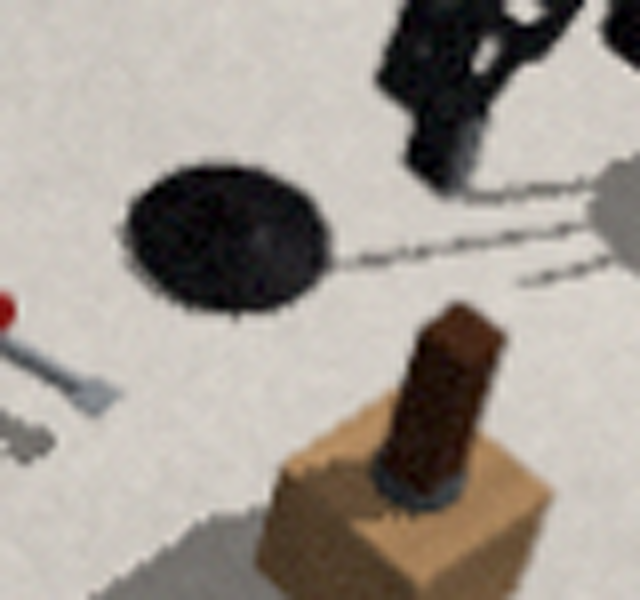

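View pics/t1.png

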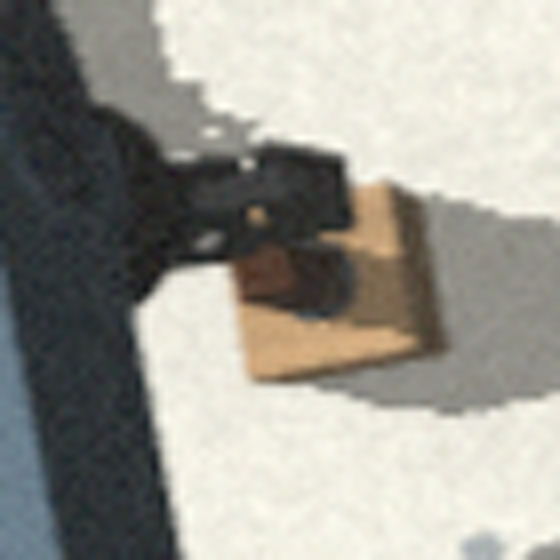

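```bash
python3 - <<'E'
from h import *
print(ctrl.get_obs()["q"].round(3))
s=cam("scene");cv2.imwrite("pics/s1f.png",s["pixels"])
t=cam("top");cv2.imwrite("pics/t1f.png",t["pixels"])
E
```

```text
[ 0.321  0.194  1.594 -0.     1.356 -1.473]
```

View pics/s1f.png

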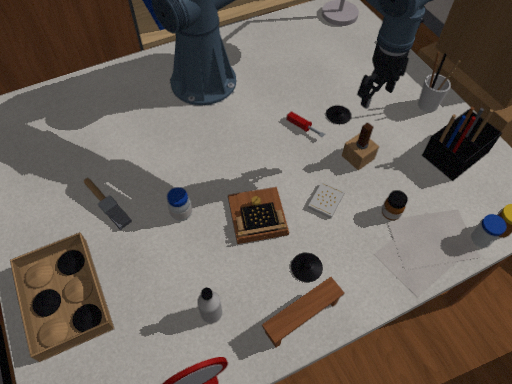

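View pics/t1f.png

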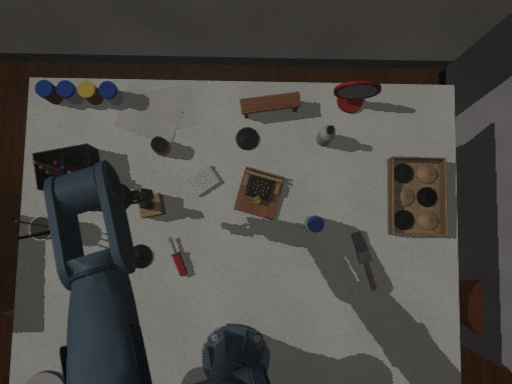

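```bash
python3 - <<'E'
from h import *
o,M=st()
s=cam("scene");t=cam("top")
p=o["eef_pos"]; P=[p,p+M[:,1]*.0425-M[:,0]*.013,p-M[:,1]*.0425-M[:,0]*.013]
for n,c,u0,v0 in(("s",s,340,60),("t",t,110,170)):
    im=c["pixels"].copy(); im=np.clip(im*1.5,0,255).astype(np.uint8)
    k=8;w=cv2.resize(im[v0:v0+75,u0:u0+80],None,fx=k,fy=k,interpolation=cv2.INTER_CUBIC)
    for q,col in zip(proj(c,P),((0,0,255),(0,255,0),(255,0,0))):
        a=((q-[u0,v0]+.5)*k).astype(int); print(n,q); cv2.circle(w,tuple(int(x) for x in a),5,col,-1)
    for q in proj(c,[[.501,.291,z] for z in(.06,.139)]):
        a=((q-[u0,v0]+.5)*k).astype(int); cv2.circle(w,tuple(int(x) for x in a),5,(255,255,0),-1)
    cv2.imwrite(f"pics/{n}2.png",w)
E
```

```text
t 1.4 pos [0.5005 0.2923 0.1988] yaw 102.96 tilt x [-1.5e-03 -9.0e-04 -1.0e+00] F [-0.46  0.69 -0.51] T [-0.006  0.003  0.049] op 1.002 q6 -1.473
s [372.84018205 109.76523419]
s [384.78257948  99.00241346]
s [362.80248921 113.73764065]
t [136.81835923 201.79257716]
t [121.02401399 204.50140409]
t [149.89432793 198.45616891]
```

View pics/s2.png

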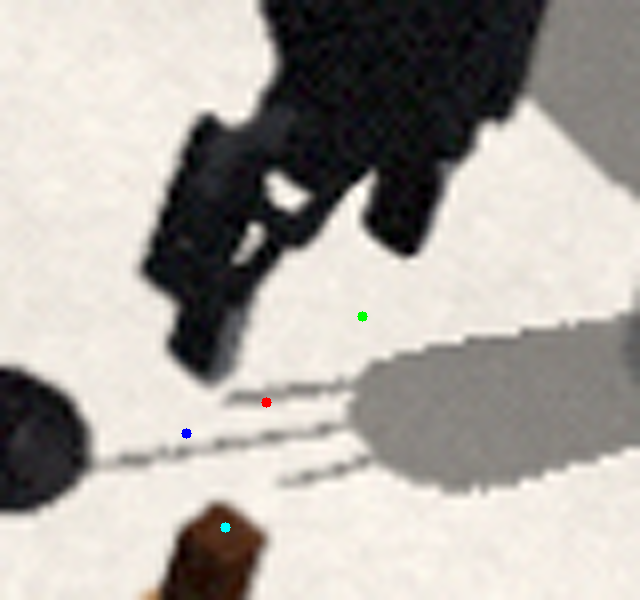

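View pics/t2.png

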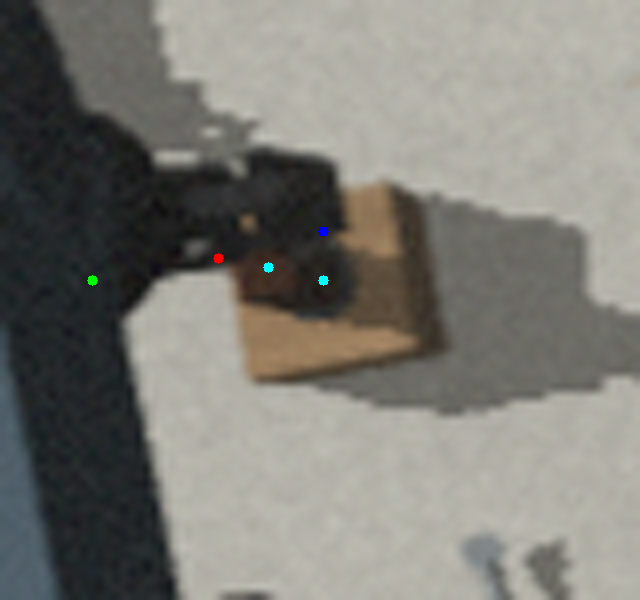

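```bash
python3 - <<'E'
from h import *
import pickle
o,M=st(); print(o["dq"].round(4))
s,t=pickle.load(open("c0.pkl","rb"))
S=lambda u0,v0,P:[(u0+(a+.5)/8-.5,v0+(b+.5)/8-.5) for a,b in P]
for z in(.199,.212,.225,.24):
    print(z,((onz(s,S(340,60,[(203,365),(400,235)]),z)-o["eef_pos"])@M*1000).round(1).tolist(), ((onz(t,S(110,170,[(340,195)]),z)-o["eef_pos"])@M*1000).round(1).tolist())
E
```

```text
t 1.5 pos [0.5004 0.2926 0.1991] yaw 103.02 tilt x [-9.e-04 -9.e-04 -1.e+00] F [ 0.42  0.21 -0.2 ] T [-0.034 -0.029  0.016] op 0.999 q6 -1.473
[-0.0006 -0.0031 -0.003  -0.0027  0.0011 -0.0014]
0.199 [[0.1, -4.6, -24.3], [0.0, 94.1, -24.1]] [[0.1, -48.4, 13.4]]
0.212 [[-12.9, -16.2, -17.3], [-13.0, 81.0, -17.1]] [[-12.9, -51.5, 11.6]]
0.225 [[-25.9, -27.8, -10.2], [-26.0, 67.9, -10.0]] [[-25.9, -54.6, 9.7]]
0.24 [[-40.9, -41.2, -2.1], [-41.0, 52.7, -1.9]] [[-40.9, -58.2, 7.6]]
```

>>> {"op": "servo_tool", "data": {
  "targets": [
    [0, 0, 0, 10, 0, 0, 1],
    [0, 0, 0, 20, 0, 0, 1],
    [0, 0, 0, 30, 0, 0, 1],
    [0, 0, 0, 45, 0, 0, 1],
    [0, 0, 0, 60, 0, 0, 1],
    [0, 0, 0, 60, 0, 0, 1],
    [0, 0, 0, 60, 0, 0, 1],
    [0, 0, 0, 60, 0, 0, 1]
  ]
}}

```text
time_s: 2.5
eef_pos: [0.5009, 0.2928, 0.1398]
eef_rot: [0.703, -0.08, 0.702, 0.08]
wrist_force: [-0.3, -1.1, 0.8]
opening: 1.001
```

```bash
cat >> h.py <<'E'
def mark(c,P,u0,v0,f,w=80,h=75,k=8,g=1.5):
    im=np.clip(c["pixels"].astype(float)*g,0,255).astype(np.uint8)
    W=cv2.resize(im[v0:v0+h,u0:u0+w],None,fx=k,fy=k,interpolation=cv2.INTER_CUBIC)
    cols=[(0,0,255),(0,255,0),(255,0,0),(255,255,0),(0,255,255),(255,0,255)]
    if len(P):
      for i,q in enumerate(proj(c,P)):
        a=(q-[u0,v0]+.5)*k; cv2.circle(W,(int(a[0]),int(a[1])),3,cols[i%6],-1)
    cv2.imwrite(f,W)
E
python3 - <<'E'
from h import *
o,M=st()
s=cam("scene");t=cam("top")
p=o["eef_pos"]; b=M[:,0]
P=[p,p+M[:,1]*.0425-b*.013,p-M[:,1]*.0425-b*.013,p-b*.073]
mark(s,P,335,70,"pics/s3.png");mark(t,P,110,170,"pics/t3.png")
E
```

```text
t 2.5 pos [0.5009 0.2928 0.1398] yaw 103.01 tilt x [ 5.e-04 -4.e-04 -1.e+00] F [-0.3  -1.06  0.79] T [-0.031  0.041  0.027] op 1.001 q6 -1.473
```

View pics/s3.png

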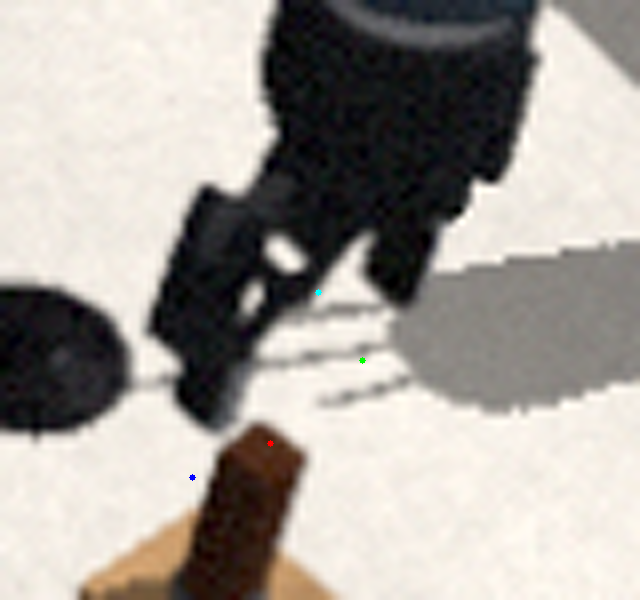

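View pics/t3.png

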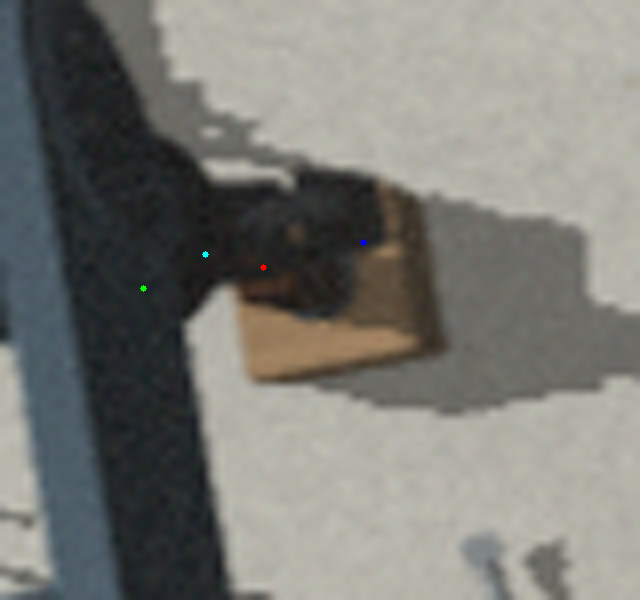

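>>> {"op": "servo_tool", "data": {
  "targets": [
    [0, 0, 0, 10, 0, 0, 1],
    [0, 0, 0, 20, 0, 0, 1],
    [0, 0, 0, 30, 0, 0, 1],
    [0, 0, 0, 40, 0, 0, 1],
    [0, 0, 0, 50, 0, 0, 1],
    [0, 0, 0, 54, 0, 0, 1],
    [0, 0, 0, 54, 0, 0, 1],
    [0, 0, 0, 54, 0, 0, 1]
  ]
}}

```text
time_s: 3.6
eef_pos: [0.5011, 0.2928, 0.0861]
eef_rot: [0.703, -0.08, 0.702, 0.08]
wrist_force: [0.0, 0.1, 0.2]
opening: 1.0
```

```bash
python3 - <<'E'
from h import *
o,M=st()
s=cam("scene");t=cam("top")
p=o["eef_pos"]; b=M[:,0]
P=[p,p+M[:,1]*.0425-b*.013,p-M[:,1]*.0425-b*.013,p-b*.073]
mark(s,P,325,90,"pics/s4.png");mark(t,P,110,170,"pics/t4.png")
E
```

```text
t 3.6 pos [0.5011 0.2928 0.0861] yaw 103.02 tilt x [ 1.e-03 -2.e-04 -1.e+00] F [0.04 0.14 0.18] T [ 0.014  0.014 -0.011] op 1.0 q6 -1.473
```

View pics/s4.png

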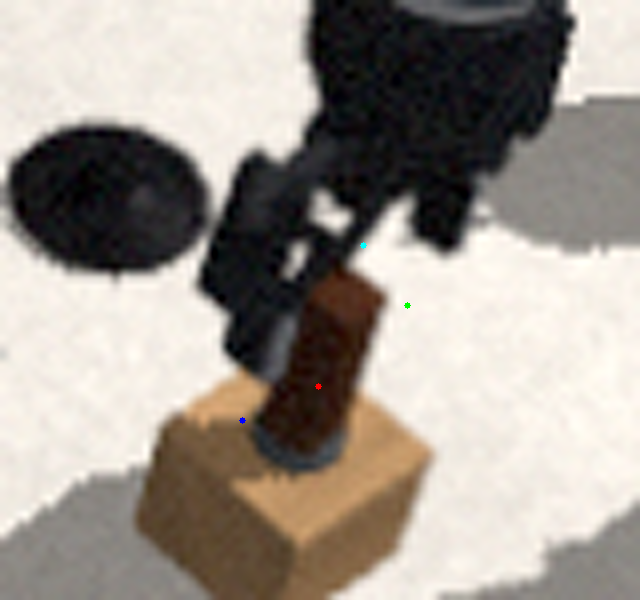

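View pics/t4.png

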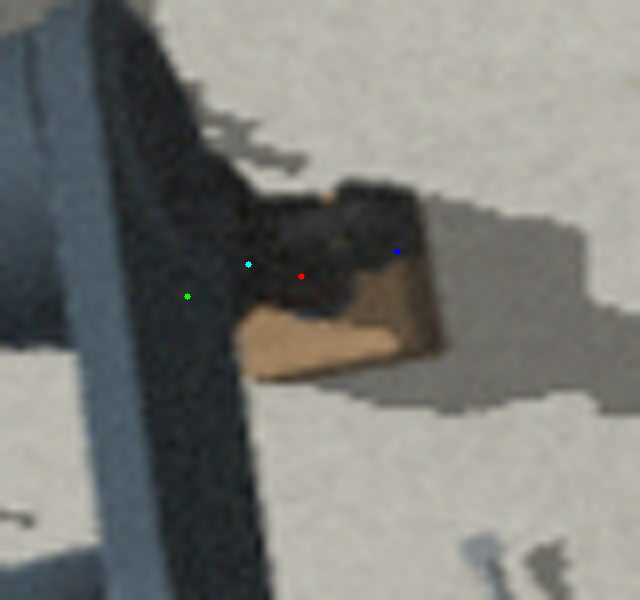

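>>> {"op": "servo_tool", "data": {
  "targets": [
    [0, 0, 0, 6, 0, 0, 1],
    [0, 0, 0, 12, 0, 0, 1],
    [0, 0, 0, 12, 0, 0, 0.4],
    [0, 0, 0, 12, 0, 0, 0],
    [0, 0, 0, 12, 0, 0, -0.5],
    [0, 0, 0, 12, 0, 0, -1],
    [0, 0, 0, 12, 0, 0, -1],
    [0, 0, 0, 12, 0, 0, -1]
  ]
}}

```text
time_s: 4.7
eef_pos: [0.5014, 0.2929, 0.0744]
eef_rot: [0.703, -0.08, 0.702, 0.08]
wrist_force: [0.2, 0.5, 2.0]
opening: 0.273
```

```bash
python3 - <<'E'
from h import *
o,M=st()
s=cam("scene");t=cam("top")
p=o["eef_pos"]; b=M[:,0]
P=[p,p-b*.019,p-b*.073]
mark(s,P,325,90,"pics/s5.png");mark(t,P,110,170,"pics/t5.png")
E
```

```text
t 4.7 pos [0.5014 0.2929 0.0744] yaw 103.02 tilt x [ 0.0016 -0.     -1.    ] F [0.21 0.5  2.01] T [ 0.003 -0.048  0.021] op 0.273 q6 -1.473
```

View pics/s5.png

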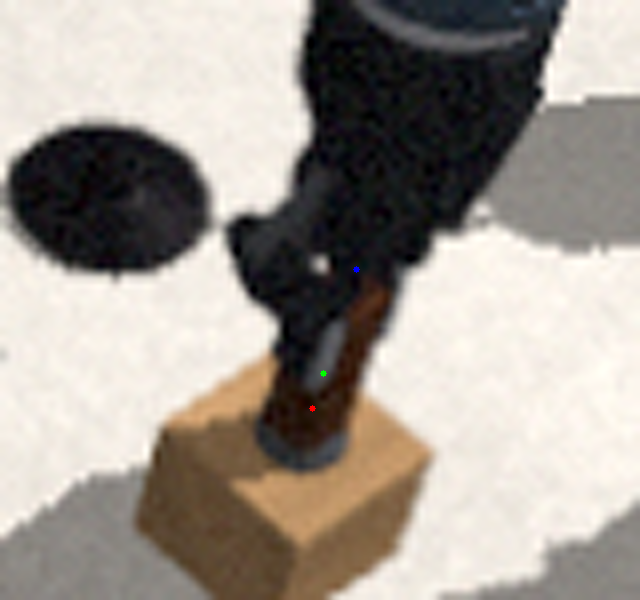

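View pics/t5.png

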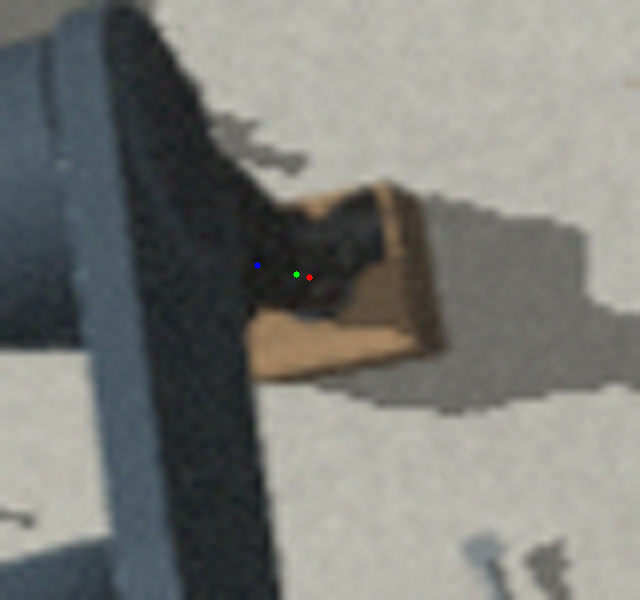

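>>> {"op": "servo_tool", "data": {
  "targets": [
    [0, 0, 0, -4, 0, 0, -1],
    [0, 0, 0, -15, 0, 0, -1],
    [0, 0, 0, -30, 0, 0, -1],
    [0, 0, 0, -50, 0, 0, -1],
    [0, 0, 0, -70, 0, 0, -1],
    [0, 0, 0, -90, 0, 0, -1],
    [0, 0, 0, -100, 0, 0, -1],
    [0, 0, 0, -100, 0, 0, -1]
  ]
}}

```text
time_s: 5.8
eef_pos: [0.5018, 0.2931, 0.1756]
eef_rot: [0.704, -0.08, 0.701, 0.08]
wrist_force: [0.4, 0.1, -2.7]
opening: 0.272
```

```bash
python3 - <<'E'
from h import *
o,M=st()
s=cam("scene");t=cam("top")
p=o["eef_pos"].copy(); p[2]+= .002-.0744
P=[p]
mark(s,P,335,70,"pics/s6.png",w=60,h=75);mark(t,P,110,170,"pics/t6.png")
E
```

```text
t 5.8 pos [0.5018 0.2931 0.1756] yaw 103.02 tilt x [ 3.6e-03  6.0e-04 -1.0e+00] F [ 0.42  0.09 -2.65] T [0.012 0.017 0.024] op 0.272 q6 -1.473
```

View pics/s6.png

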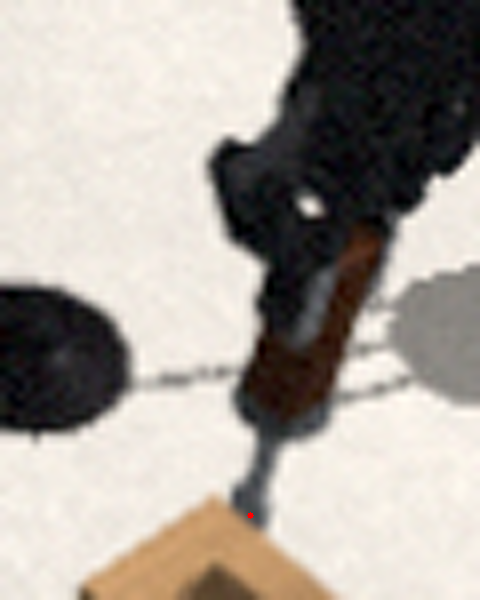

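View pics/t6.png

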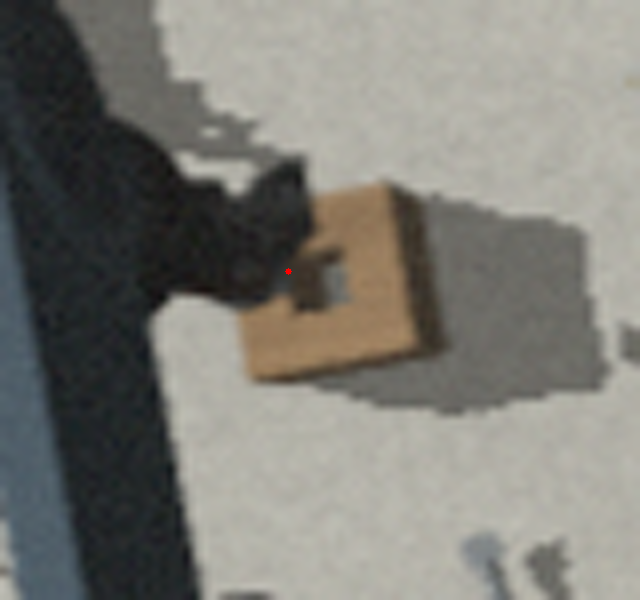

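```bash
python3 - <<'E'
from h import *
to([.527,-.061,.1756],26)
E
```

```text
t 5.9 pos [0.5008 0.2928 0.1739] yaw 103.02 tilt x [ 8.e-04 -3.e-04 -1.e+00] F [-0.83 -0.4  -1.73] T [ 0.024  0.04  -0.001] op 0.271 q6 -1.473
shift [  -1.57 -350.59  -54.16] rotvec [ 1.3442e+00  9.0000e-04 -1.0000e-04]
```

>>> {"op": "servo_tool", "data": {
  "targets": [
    [0.15, 0, 0, 0, -25, -4, -1],
    [0.33, 0, 0, 0, -75, -12, -1],
    [0.5, 0, 0, 0, -125, -19, -1],
    [0.68, 0, 0, 0, -180, -28, -1],
    [0.86, 0, 0, 0, -235, -36, -1],
    [1.04, 0, 0, 0, -285, -44, -1],
    [1.2, 0, 0, 0, -330, -51, -1],
    [1.34, 0, 0, 0, -350, -54, -1]
  ]
}}

```text
time_s: 6.9
eef_pos: [0.5264, -0.0628, 0.173]
eef_rot: [0.599, 0.375, 0.599, -0.376]
wrist_force: [1.1, 0.6, -1.3]
opening: 0.273
```

```bash
python3 - <<'E'
from h import *
to([.527,-.061,.1474],26)
E
```

```text
t 6.9 pos [ 0.5264 -0.0628  0.173 ] yaw 25.81 tilt x [-9.e-04 -1.e-04 -1.e+00] F [ 1.07  0.55 -1.29] T [ 0.034 -0.006 -0.005] op 0.273 q6 -0.793
shift [25.6   1.36 -1.3 ] rotvec [-0.0033 -0.0003  0.0009]
```

>>> {"op": "servo_tool", "data": {
  "targets": [
    [0, 0, 0, 10, 0, 0, -1],
    [0, 0, 0, 25, 1, -1, -1],
    [0, 0, 0, 38, 1, -1, -1],
    [0, 0, 0, 38, 1, -1, -1],
    [0, 0, 0, 38, 1, -1, -1],
    [0, 0, 0, 38, 1, -1, -1],
    [0, 0, 0, 38, 1, -1, -1],
    [0, 0, 0, 38, 1, -1, -1]
  ]
}}

```text
time_s: 7.9
eef_pos: [0.527, -0.0615, 0.1353]
eef_rot: [0.599, 0.376, 0.599, -0.376]
wrist_force: [0.1, -0.8, -1.4]
opening: 0.27
```

```bash
python3 - <<'E'
from h import *
import pickle
o,M=st()
s=cam("scene");t=cam("top");pickle.dump((s,t,o),open("c7.pkl","wb"))
p=o["eef_pos"].copy(); p[2]-= .0724
P=[p]
mark(s,P,225,165,"pics/s7.png",w=60,h=60,k=10);mark(t,P,225,155,"pics/t7.png",w=60,h=60,k=10,g=2)
mark(s,[],225,165,"pics/s7n.png",w=60,h=60,k=10)
E
```

```text
t 7.9 pos [ 0.527  -0.0615  0.1353] yaw 25.81 tilt x [-4.e-04 -4.e-04 -1.e+00] F [ 0.14 -0.84 -1.41] T [-0.016  0.014  0.084] op 0.27 q6 -0.79
```

View pics/s7.png

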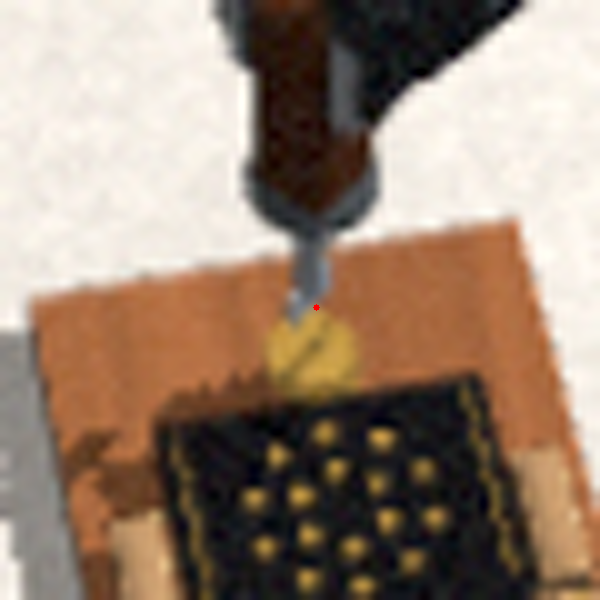

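View pics/t7.png

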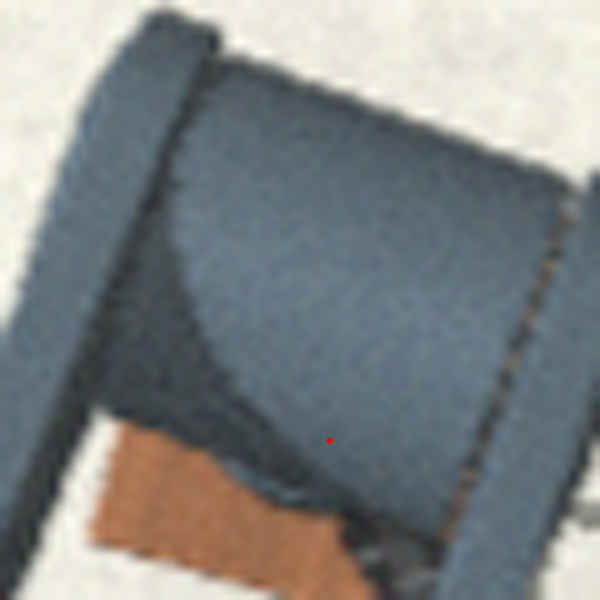

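```bash
python3 - <<'E'
from h import *
import pickle
s,t,o=pickle.load(open("c7.pkl","rb"))
mark(s,[],248,186,"pics/s7z.png",w=18,h=22,k=26,g=1.4)
s0,t0=pickle.load(open("c0.pkl","rb"))
mark(s0,[],246,192,"pics/s0z.png",w=18,h=16,k=32,g=1.4)
mark(t0,[],248,191,"pics/t0z.png",w=18,h=16,k=32,g=2)
E
```

```text
(no output)
```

View pics/s7z.png

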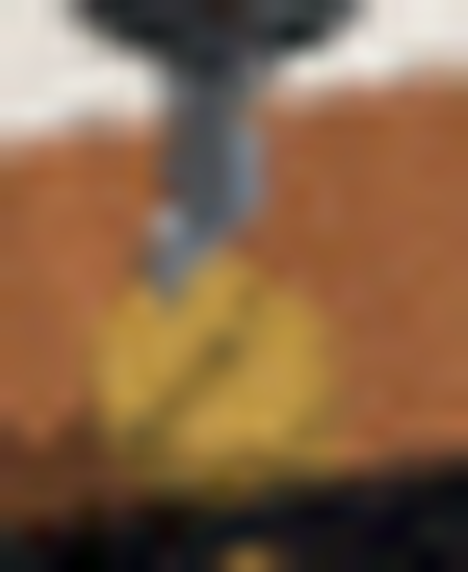

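View pics/s0z.png

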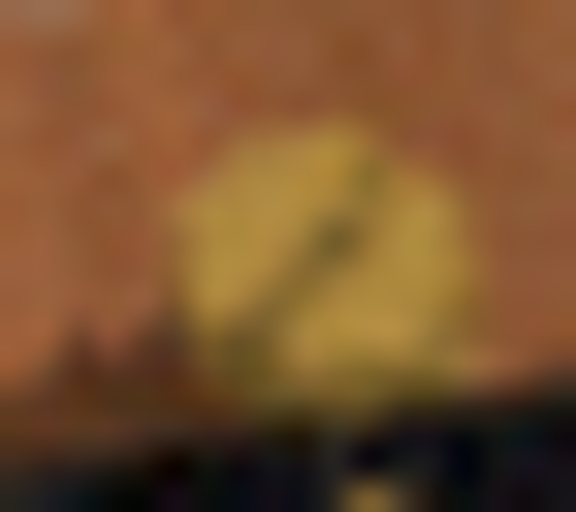

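View pics/t0z.png

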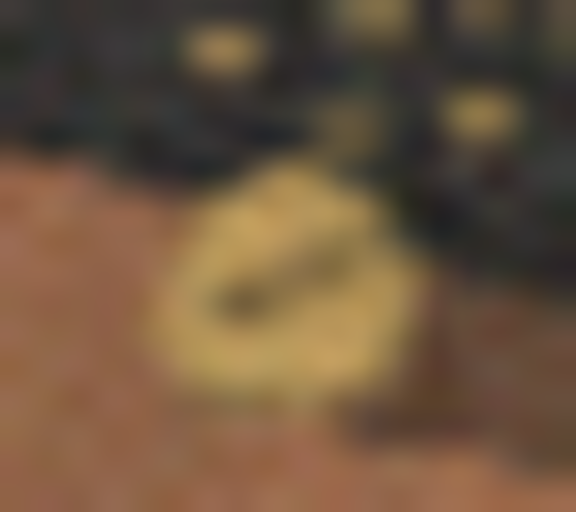

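```bash
python3 - <<'E'
from h import *
import pickle
s,t,o=pickle.load(open("c7.pkl","rb"))
s0,t0=pickle.load(open("c0.pkl","rb"))
S=lambda u0,v0,k,P:[(u0+(a+.5)/k-.5,v0+(b+.5)/k-.5) for a,b in P]
X=onz(s0,S(246,192,32,[(324,242),(235,355),(380,170)]),.043);print("slot s0",X.round(4),np.degrees(np.arctan2(*(X[2]-X[1])[[1,0]])),np.linalg.norm(X[2]-X[1]))
X=onz(t0,S(248,191,32,[(288,280),(215,305),(360,240)]),.043);print("slot t0",X.round(4),np.degrees(np.arctan2(*(X[2]-X[1])[[1,0]])))
X=onz(s,S(248,186,26,[(216,360),(130,445),(262,285)]),.043);print("slot s7",X.round(4),np.degrees(np.arctan2(*(X[2]-X[1])[[1,0]])))
p=o["eef_pos"];z=p[2]-.0724
X=onz(s,S(248,186,26,[(204,250),(165,300)]),z);print("blade",X.round(4),"tcp",p)
y=np.radians(-64.2);tip=p-[0,0,.0724];d=np.array([np.cos(y),np.sin(y),0])*.008
q=proj(s,[tip,tip+d,tip-d]);print(((q-[248,186]+.5)*26-.5).round(0))
E
```

```text
slot s0 [[ 0.5259 -0.0624  0.043 ]
 [ 0.5327 -0.0739  0.043 ]
 [ 0.5216 -0.055   0.043 ]] 120.34365932019111 0.021973364557230687
slot t0 [[ 0.5261 -0.0586  0.043 ]
 [ 0.5234 -0.051   0.043 ]
 [ 0.5304 -0.066   0.043 ]] -64.74295402282813
slot s7 [[ 0.527  -0.0623  0.043 ]
 [ 0.5323 -0.0748  0.043 ]
 [ 0.5208 -0.054   0.043 ]] 118.99138627000957
blade [[ 0.5258 -0.0632  0.0629]
 [ 0.5295 -0.0694  0.0629]] tcp [ 0.52697075 -0.06153107  0.13528634]
[[224. 252.]
 [175. 304.]
 [272. 200.]]
```

```bash
python3 - <<'E'
from h import *
to([.527,-.061,.118],27.5)
E
```

```text
t 8.0 pos [ 0.5268 -0.0615  0.1351] yaw 25.81 tilt x [-7.e-04 -3.e-04 -1.e+00] F [-0.33  0.57 -1.99] T [ 0.019 -0.048  0.027] op 0.273 q6 -0.79
shift [17.1   0.38 -0.41] rotvec [-0.0295 -0.0001  0.0008]
```

>>> {"op": "servo_tool", "data": {
  "targets": [
    [-0.03, 0, 0, 6, 0.4, -0.4, -1],
    [-0.03, 0, 0, 12, 0.4, -0.4, -1],
    [-0.03, 0, 0, 17, 0.4, -0.4, -1],
    [-0.03, 0, 0, 18, 0.4, -0.4, -1],
    [-0.03, 0, 0, 19, 0.4, -0.4, -1],
    [-0.03, 0, 0, 20, 0.4, -0.4, -1],
    [-0.03, 0, 0, 21, 0.4, -0.4, -1],
    [-0.03, 0, 0, 21, 0.4, -0.4, -1]
  ]
}}

```text
time_s: 9.0
eef_pos: [0.527, -0.061, 0.1141]
eef_rot: [0.604, 0.366, 0.605, -0.367]
wrist_force: [0.3, -0.2, -1.9]
opening: 0.269
```

```bash
python3 - <<'E'
from h import *
o,M=st()
s=cam("scene")
p=o["eef_pos"].copy(); p[2]-= .0724
mark(s,[p],248,186,"pics/s8z.png",w=18,h=22,k=26,g=1.4)
E
```

```text
t 9.0 pos [ 0.527  -0.061   0.1141] yaw 27.53 tilt x [-7.e-04 -2.e-04 -1.e+00] F [ 0.29 -0.22 -1.89] T [-0.022  0.028 -0.013] op 0.269 q6 -0.819
```

View pics/s8z.png

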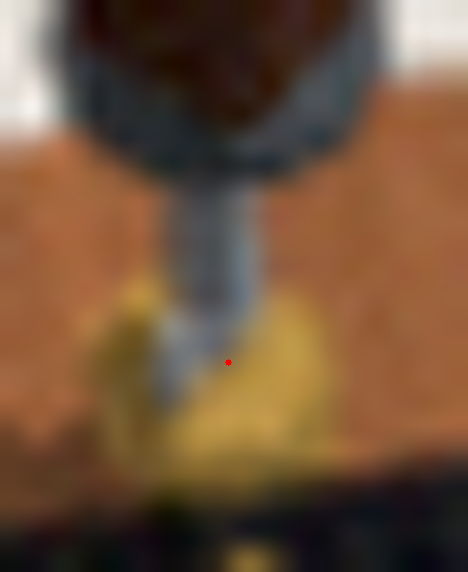

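>>> {"op": "servo_tool", "data": {
  "targets": [
    [0, 0, 0, 1, 0, 0, -1],
    [0, 0, 0, 2, 0, 0, -1],
    [0, 0, 0, 3, 0, 0, -1],
    [0, 0, 0, 3.5, 0, 0, -1],
    [0, 0, 0, 4, 0, 0, -1],
    [0, 0, 0, 4, 0, 0, -1],
    [0, 0, 0, 4, 0, 0, -1],
    [0, 0, 0, 4, 0, 0, -1]
  ]
}}

```text
time_s: 10.05
eef_pos: [0.5271, -0.061, 0.1102]
eef_rot: [0.604, 0.367, 0.605, -0.367]
wrist_force: [-0.1, 0.1, -1.0]
opening: 0.274
```

```bash
python3 - <<'E'
from h import *
st()
E
```

```text
t 10.05 pos [ 0.5271 -0.061   0.1102] yaw 27.53 tilt x [-5.e-04 -3.e-04 -1.e+00] F [-0.11  0.1  -1.  ] T [-0.04   0.025  0.063] op 0.274 q6 -0.819
```

>>> {"op": "servo_tool", "data": {
  "targets": [
    [0, 0, 0, 0.4, 0, 0, -1],
    [0, 0, 0, 0.8, 0, 0, -1],
    [0, 0, 0, 1.1, 0, 0, -1],
    [0, 0, 0, 1.1, 0, 0, -1],
    [0, 0, 0, 1.1, 0, 0, -1],
    [0, 0, 0, 1.1, 0, 0, -1],
    [0, 0, 0, 1.1, 0, 0, -1],
    [0, 0, 0, 1.1, 0, 0, -1]
  ]
}}

```text
time_s: 11.05
eef_pos: [0.5271, -0.061, 0.1092]
eef_rot: [0.605, 0.366, 0.605, -0.367]
wrist_force: [-0.2, 0.2, 0.9]
opening: 0.272
```

```bash
python3 - <<'E'
from h import *
for i in range(3): st(); ctrl.camera("scene")
E
```

```text
t 11.05 pos [ 0.5271 -0.061   0.1092] yaw 27.53 tilt x [-4.e-04 -4.e-04 -1.e+00] F [-0.23  0.17  0.87] T [-0.01   0.182  0.041] op 0.272 q6 -0.819
t 11.1 pos [ 0.5271 -0.061   0.1092] yaw 27.53 tilt x [-4.e-04 -4.e-04 -1.e+00] F [-0.71  0.56  1.11] T [-0.023  0.255 -0.004] op 0.271 q6 -0.819
t 11.15 pos [ 0.5272 -0.0611  0.1092] yaw 27.53 tilt x [-4.e-04 -4.e-04 -1.e+00] F [-0.67  0.48  2.47] T [0.039 0.231 0.001] op 0.274 q6 -0.819
```

>>> {"op": "servo_tool", "data": {
  "targets": [
    [0, 0, 0, 0.4, 0, 0, -1],
    [0.04, 0, 0, 0.5, 0, 0, -1],
    [0.08, 0, 0, 0.5, 0, 0, -1],
    [0.12, 0, 0, 0.5, 0, 0, -1],
    [0.16, 0, 0, 0.5, 0, 0, -1],
    [0.2, 0, 0, 0.5, 0, 0, -1],
    [0.24, 0, 0, 0.5, 0, 0, -1],
    [0.24, 0, 0, 0.5, 0, 0, -1]
  ]
}}

```text
time_s: 12.2
eef_pos: [0.5277, -0.0612, 0.1091]
eef_rot: [0.557, 0.436, 0.556, -0.436]
wrist_force: [-0.6, 0.1, 3.4]
opening: 0.274
```

```bash
cat >> h.py <<'E'
def avg(n=6):
    F=[];T=[]
    for i in range(n):
        o=ctrl.get_obs();F.append(o["wrist_force"]);T.append(o["torque"])
        if i<n-1: ctrl.camera("scene")
    q=o["eef_rot"];M=Ro.from_quat(q[[1,2,3,0]]).as_matrix()
    print("t",round(o["time_s"],2),"pos",o["eef_pos"].round(4),"yaw",np.degrees(np.arctan2(M[1,1],M[0,1])).round(2),"axis",M[:,0].round(4),"F",np.mean(F,0).round(2),"T",np.mean(T,0).round(4),"sd",np.std(T,0)[2].round(3),"op",round(o["opening"],3))
E
python3 -c "
from h import *
avg()"
```

```text
t 12.45 pos [ 0.5276 -0.0612  0.1091] yaw 13.8 axis [ 7.e-04 -8.e-04 -1.e+00] F [-0.13 -0.58  4.52] T [-0.0645 -0.0115  0.0801] sd 0.034 op 0.272
```

>>> {"op": "servo_tool", "data": {
  "targets": [
    [0.03, 0, 0, 0.2, 0, 0, -1],
    [0.06, 0, 0, 0.2, 0, 0, -1],
    [0.09, 0, 0, 0.2, 0, 0, -1],
    [0.12, 0, 0, 0.2, 0, 0, -1],
    [0.15, 0, 0, 0.2, 0, 0, -1],
    [0.18, 0, 0, 0.2, 0, 0, -1],
    [0.2, 0, 0, 0.2, 0, 0, -1],
    [0.2, 0, 0, 0.2, 0, 0, -1]
  ]
}}

```text
time_s: 13.45
eef_pos: [0.5278, -0.0614, 0.1091]
eef_rot: [0.51, 0.49, 0.509, -0.49]
wrist_force: [-0.8, 0.5, 6.0]
opening: 0.274
```

```bash
python3 -c "
from h import *
avg(8)
s=cam('scene');mark(s,[],240,180,'pics/s9.png',w=40,h=40,k=14,g=1.4)"
```

```text
t 13.8 pos [ 0.5278 -0.0614  0.1091] yaw 2.32 axis [ 0.001  -0.0011 -1.    ] F [-0.45 -0.39  5.39] T [-0.1442  0.1261  0.0937] sd 0.03 op 0.27
```

View pics/s9.png

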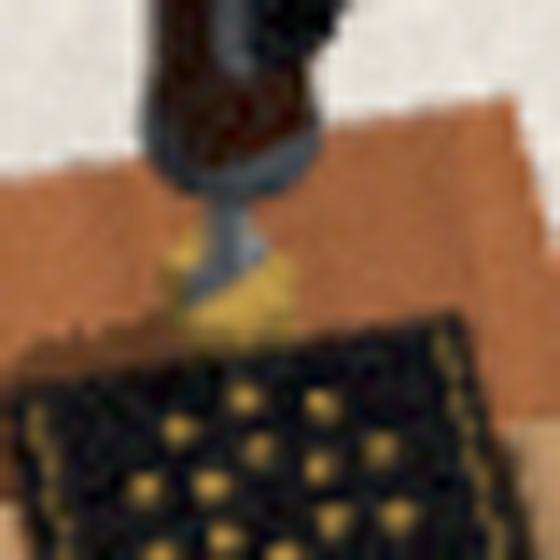

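>>> {"op": "servo_tool", "data": {
  "targets": [
    [0.03, 0, 0, 0.2, 0, 0, -1],
    [0.06, 0, 0, 0.2, 0, 0, -1],
    [0.09, 0, 0, 0.2, 0, 0, -1],
    [0.12, 0, 0, 0.2, 0, 0, -1],
    [0.15, 0, 0, 0.2, 0, 0, -1],
    [0.18, 0, 0, 0.2, 0, 0, -1],
    [0.2, 0, 0, 0.2, 0, 0, -1],
    [0.2, 0, 0, 0.2, 0, 0, -1]
  ]
}}

```text
time_s: 14.85
eef_pos: [0.5278, -0.0615, 0.1091]
eef_rot: [-0.459, -0.538, -0.458, 0.538]
wrist_force: [-0.5, 0.2, 5.7]
opening: 0.269
```

```bash
python3 -c "
from h import *
avg(8)"
```

```text
t 15.2 pos [ 0.5278 -0.0615  0.1091] yaw -9.16 axis [ 0.0011 -0.0014 -1.    ] F [-0.6  -0.35  5.6 ] T [-0.1552  0.1875  0.0693] sd 0.035 op 0.272
```

>>> {"op": "servo_tool", "data": {
  "targets": [
    [0.03, 0, 0, 0.2, 0, 0, -1],
    [0.06, 0, 0, 0.2, 0, 0, -1],
    [0.09, 0, 0, 0.2, 0, 0, -1],
    [0.12, 0, 0, 0.2, 0, 0, -1],
    [0.15, 0, 0, 0.2, 0, 0, -1],
    [0.18, 0, 0, 0.2, 0, 0, -1],
    [0.2, 0, 0, 0.2, 0, 0, -1],
    [0.2, 0, 0, 0.2, 0, 0, -1]
  ]
}}

```text
time_s: 16.2
eef_pos: [0.5278, -0.0617, 0.1091]
eef_rot: [-0.403, -0.581, -0.402, 0.582]
wrist_force: [-0.7, -0.3, 4.9]
opening: 0.273
```

```bash
python3 -c "
from h import *
avg(8)"
```

```text
t 16.55 pos [ 0.5278 -0.0617  0.1091] yaw -20.64 axis [ 0.001  -0.0017 -1.    ] F [-1.04 -0.66  5.46] T [-0.1463  0.2443  0.1267] sd 0.026 op 0.275
```

>>> {"op": "servo_tool", "data": {
  "targets": [
    [0.02, 0, 0, 0.2, 0, 0, -1],
    [0.04, 0, 0, 0.2, 0, 0, -1],
    [0.06, 0, 0, 0.2, 0, 0, -1],
    [0.06, 0, 0, 0.2, 0, 0, -1],
    [0.06, 0, 0, 0.2, 0, 0, -1],
    [0.06, 0, 0, 0.2, 0, 0, -1],
    [0.06, 0, 0, 0.2, 0, 0, -1],
    [0.06, 0, 0, 0.2, 0, 0, -1]
  ]
}}

```text
time_s: 17.55
eef_pos: [0.5278, -0.0618, 0.1091]
eef_rot: [-0.385, -0.593, -0.384, 0.593]
wrist_force: [-1.9, 0.0, 5.9]
opening: 0.271
```

```bash
python3 -c "
from h import *
avg(16)"
```

```text
t 18.3 pos [ 0.5278 -0.0618  0.1091] yaw -24.1 axis [ 9.0e-04 -1.9e-03 -1.0e+00] F [-0.94 -0.25  5.9 ] T [-0.0803  0.2462  0.1547] sd 0.035 op 0.271
```

```bash
python3 -c "
from h import *
avg(30)
s=cam('scene');mark(s,[],225,180,'pics/s10.png',w=70,h=65,k=9,g=1.4)"
```

```text
t 19.75 pos [ 0.5278 -0.0618  0.1091] yaw -24.09 axis [ 9.e-04 -2.e-03 -1.e+00] F [-0.78 -0.37  5.83] T [-0.0747  0.2477  0.1473] sd 0.03 op 0.271
```

View pics/s10.png

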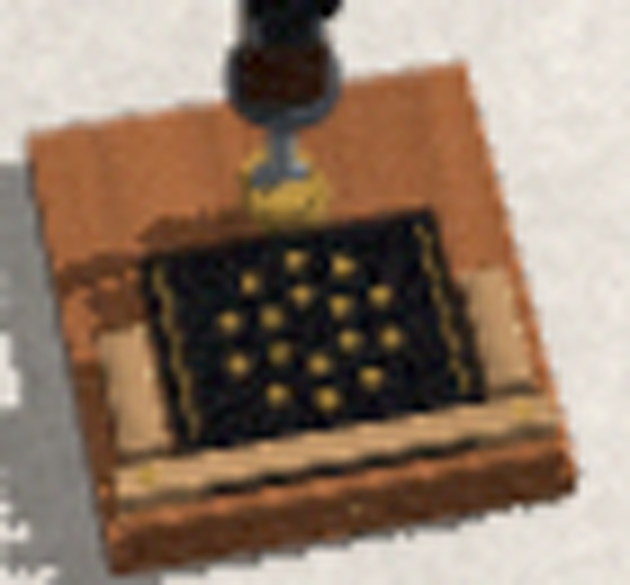

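>>> {"op": "servo_tool", "data": {
  "targets": [
    [0.02, 0, 0, 0.2, 0, 0, -1],
    [0.04, 0, 0, 0.2, 0, 0, -1],
    [0.05, 0, 0, 0.2, 0, 0, -1],
    [0.05, 0, 0, 0.2, 0, 0, -1],
    [0.05, 0, 0, 0.2, 0, 0, -1],
    [0.05, 0, 0, 0.2, 0, 0, -1],
    [0.05, 0, 0, 0.2, 0, 0, -1],
    [0.05, 0, 0, 0.2, 0, 0, -1]
  ]
}}

```text
time_s: 20.8
eef_pos: [0.5278, -0.0618, 0.1091]
eef_rot: [-0.37, -0.603, -0.369, 0.603]
wrist_force: [-1.8, 0.6, 5.6]
opening: 0.271
```

```bash
python3 -c "
from h import *
avg(30)"
```

```text
t 22.25 pos [ 0.5277 -0.0618  0.1091] yaw -26.98 axis [ 8.0e-04 -2.1e-03 -1.0e+00] F [-1.06 -0.22  5.95] T [-0.05    0.2516  0.1872] sd 0.027 op 0.269
```

>>> {"op": "servo_tool", "data": {
  "targets": [
    [-0.02, 0, 0, 0, 0, 0, -1],
    [-0.04, 0, 0, 0, 0, 0, -1],
    [-0.06, 0, 0, 0, 0, 0, -1],
    [-0.08, 0, 0, 0, 0, 0, -1],
    [-0.1, 0, 0, -0.2, 0, 0, -1],
    [-0.1, 0, 0, -0.3, 0, 0, -1],
    [-0.1, 0, 0, -0.3, 0, 0, -1],
    [-0.1, 0, 0, -0.3, 0, 0, -1]
  ]
}}

```text
time_s: 23.25
eef_pos: [0.5277, -0.0618, 0.1092]
eef_rot: [-0.4, -0.583, -0.399, 0.584]
wrist_force: [0.7, 0.5, 0.7]
opening: 0.269
```

```bash
python3 -c "
from h import *
avg(10)"
```

```text
t 23.7 pos [ 0.5276 -0.0618  0.1092] yaw -21.24 axis [ 5.e-04 -2.e-03 -1.e+00] F [ 0.8  -0.08  0.77] T [-0.0298 -0.1665  0.0008] sd 0.019 op 0.278
```

>>> {"op": "servo_tool", "data": {
  "targets": [
    [0, 0, 0, -2, 0, 0, -1],
    [0, 0, 0, -5, 0, 0, -1],
    [0, 0, 0, -9, 0, 0, -1],
    [0, 0, 0, -16, 0, 0, -1],
    [0, 0, 0, -28, 0, 0, -1],
    [0, 0, 0, -45, 0, 0, -1],
    [0, 0, 0, -60, 0, 0, -1],
    [0, 0, 0, -70, 0, 0, -1]
  ]
}}

```text
time_s: 24.7
eef_pos: [0.5282, -0.0618, 0.181]
eef_rot: [0.401, 0.584, 0.398, -0.583]
wrist_force: [0.5, -0.6, -2.0]
opening: 0.268
```

```bash
python3 -c "
from h import *
to([.5014,.2929,.178],103.02)
s=cam('scene');p=ctrl.get_obs()['eef_pos']-[0,0,.0724];mark(s,[p],225,150,'pics/s11.png',w=70,h=75,k=8,g=1.4)"
```

```text
t 24.7 pos [ 0.5282 -0.0618  0.181 ] yaw -21.25 tilt x [ 0.0024 -0.0026 -1.    ] F [ 0.46 -0.59 -2.01] T [ 0.031 -0.009 -0.   ] op 0.268 q6 0.032
shift [   2.01 -153.53 -320.93] rotvec [-2.1689e+00  4.4000e-03 -1.0000e-04]
```

View pics/s11.png

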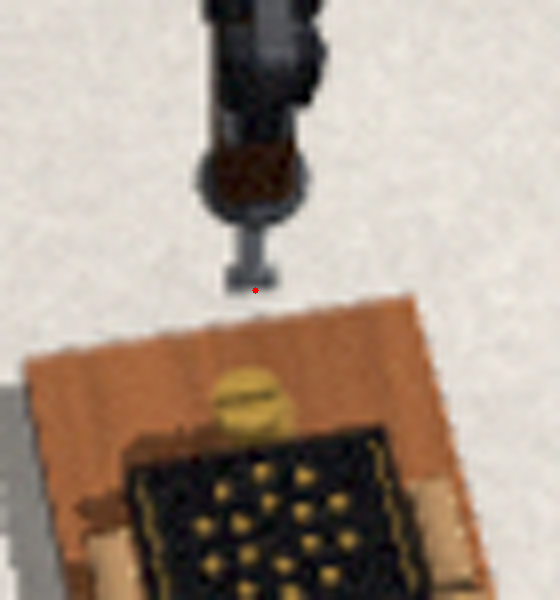

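>>> {"op": "servo_tool", "data": {
  "targets": [
    [-0.15, 0, 0, 0, -7, -15, -1],
    [-0.32, 0, 0, 0, -22, -45, -1],
    [-0.5, 0, 0, 0, -40, -85, -1],
    [-0.68, 0, 0, 0, -60, -125, -1],
    [-0.86, 0, 0, 0, -80, -165, -1],
    [-1.04, 0, 0, 0, -98, -205, -1],
    [-1.2, 0, 0, 0, -112, -235, -1],
    [-1.3, 0, 0, 0, -120, -250, -1]
  ]
}}

```text
time_s: 25.75
eef_pos: [0.5068, 0.2163, 0.1808]
eef_rot: [0.673, 0.22, 0.67, -0.222]
wrist_force: [-0.8, -0.7, -1.9]
opening: 0.274
```

```bash
python3 -c "
from h import *
to([.5014,.2929,.178],103.02)"
```

```text
t 25.75 pos [0.5068 0.2163 0.1808] yaw 53.58 tilt x [ 0.0032 -0.003  -1.    ] F [-0.75 -0.68 -1.89] T [-0.026 -0.045  0.007] op 0.274 q6 -0.744
shift [  2.58  58.42 -49.89] rotvec [-0.863   0.0038  0.0023]
```

>>> {"op": "servo_tool", "data": {
  "targets": [
    [-0.15, 0, 0, 0, 12, -10, -1],
    [-0.32, 0.001, 0, 0, 26, -22, -1],
    [-0.5, 0.002, 0.001, 0, 40, -34, -1],
    [-0.67, 0.003, 0.002, 0, 52, -44, -1],
    [-0.8, 0.004, 0.002, 0, 58.4, -50, -1],
    [-0.863, 0.004, 0.002, 0, 58.4, -50, -1],
    [-0.863, 0.004, 0.002, 0, 58.4, -50, -1],
    [-0.863, 0.004, 0.002, 0, 58.4, -50, -1]
  ]
}}

```text
time_s: 26.75
eef_pos: [0.5012, 0.2928, 0.1804]
eef_rot: [0.702, -0.08, 0.703, 0.08]
wrist_force: [-0.2, -0.6, -2.2]
opening: 0.27
```

```bash
python3 -c "
from h import *
to([.5014,.2929,.0744],103.02)
s=cam('scene');t=cam('top');p=ctrl.get_obs()['eef_pos']-[0,0,.0724]
mark(s,[p],330,70,'pics/s12.png',w=70,h=75,k=8,g=1.4)
mark(t,[p],110,170,'pics/t12.png',w=70,h=60,k=8,g=2)"
```

```text
t 26.75 pos [0.5012 0.2928 0.1804] yaw 102.94 tilt x [-5.e-04 -4.e-04 -1.e+00] F [-0.17 -0.63 -2.22] T [-0.024 -0.001  0.006] op 0.27 q6 -1.472
shift [106.04   0.11   0.27] rotvec [-0.0014 -0.0006  0.0003]
```

View pics/s12.png

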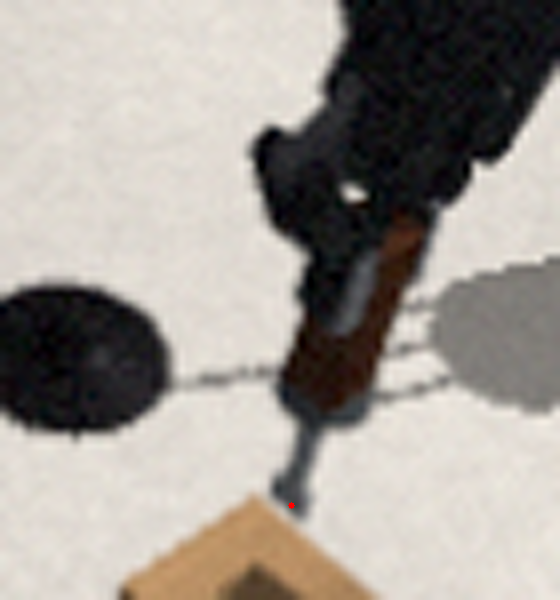

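View pics/t12.png

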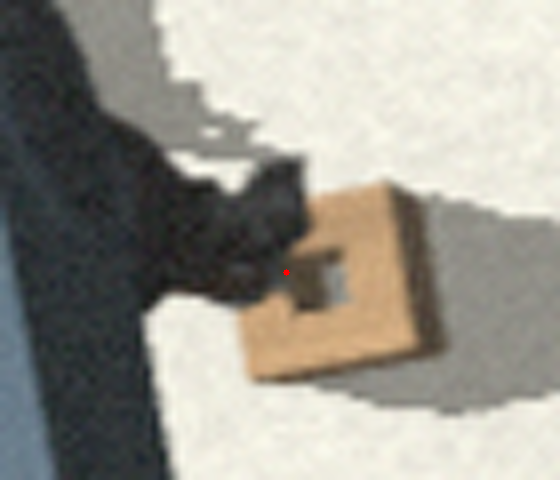

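>>> {"op": "servo_tool", "data": {
  "targets": [
    [0, 0, 0, 10, 0, 0.2, -1],
    [0, 0, 0, 25, 0, 0.2, -1],
    [0, 0, 0, 42, 0, 0.2, -1],
    [0, 0, 0, 60, 0, 0.2, -1],
    [0, 0, 0, 78, 0, 0.2, -1],
    [0, 0, 0, 93, 0, 0.2, -1],
    [0, 0, 0, 102, 0, 0.2, -1],
    [0, 0, 0, 103, 0, 0.2, -1]
  ]
}}

```text
time_s: 27.85
eef_pos: [0.5011, 0.2927, 0.0768]
eef_rot: [0.702, -0.08, 0.703, 0.08]
wrist_force: [-0.2, -0.3, -1.3]
opening: 0.27
```

```bash
python3 -c "
from h import *
to([.5014,.2929,.0744],103.02)"
```

```text
t 27.85 pos [0.5011 0.2927 0.0768] yaw 102.96 tilt x [-1.4e-03 -7.0e-04 -1.0e+00] F [-0.19 -0.26 -1.27] T [0.008 0.049 0.002] op 0.27 q6 -1.473
shift [2.39 0.14 0.38] rotvec [-0.001  -0.0016  0.0004]
```

>>> {"op": "servo_tool", "data": {
  "targets": [
    [0, 0, 0, 0.8, 0, 0, -1],
    [0, 0, 0, 1.5, 0, 0, -1],
    [0, 0, 0, 2.2, 0, 0, -1],
    [0, 0, 0, 2.7, 0, 0, -1],
    [0, 0, 0, 2.7, 0, 0, -1],
    [0, 0, 0, 2.7, 0, 0, -1],
    [0, 0, 0, 2.7, 0, 0, -1],
    [0, 0, 0, 2.7, 0, 0, -1]
  ]
}}

```text
time_s: 28.85
eef_pos: [0.5013, 0.2927, 0.0744]
eef_rot: [0.702, -0.08, 0.703, 0.08]
wrist_force: [-1.1, -0.5, 2.7]
opening: 0.271
```

```bash
python3 -c "
from h import *
avg(6)"
```

```text
t 29.1 pos [0.5013 0.2927 0.0744] yaw 102.96 axis [-9.e-04 -5.e-04 -1.e+00] F [-0.36 -0.38  3.3 ] T [-0.0549  0.1924  0.0062] sd 0.036 op 0.272
```

>>> {"op": "servo_tool", "data": {
  "targets": [
    [0, 0, 0, 0, 0, 0, -0.3],
    [0, 0, 0, 0, 0, 0, 0],
    [0, 0, 0, 0, 0, 0, 0.4],
    [0, 0, 0, 0, 0, 0, 1],
    [0, 0, 0, 0, 0, 0, 1],
    [0, 0, 0, 0, 0, 0, 1],
    [0, 0, 0, 0, 0, 0, 1],
    [0, 0, 0, 0, 0, 0, 1]
  ]
}}

```text
time_s: 30.1
eef_pos: [0.5013, 0.2927, 0.0744]
eef_rot: [0.702, -0.08, 0.703, 0.08]
wrist_force: [0.4, 0.4, 0.5]
opening: 1.001
```

>>> {"op": "servo_tool", "data": {
  "targets": [
    [0, 0, 0, -5, 0, 0, 1],
    [0, 0, 0, -20, 0, 0, 1],
    [0, 0, 0, -40, 0, 0, 1],
    [0, 0, 0, -60, 0, 0, 1],
    [0, 0, 0, -85, 0, 0, 1],
    [0, 0, 0, -110, 0, 0, 1],
    [0, 0, 0, -130, 0, 0, 1],
    [0, 0, 0, -135, 0, 0, 1]
  ]
}}

```text
time_s: 31.1
eef_pos: [0.5026, 0.2933, 0.2122]
eef_rot: [0.704, -0.08, 0.701, 0.08]
wrist_force: [0.2, -0.7, -0.3]
opening: 1.0
```

```bash
python3 -c "
from h import *
st()
s=cam('scene');t=cam('top')
P=[[.501,.2915,.139],[.501,.2915,.06]]
mark(s,P,320,90,'pics/s13.png',w=70,h=75,k=8,g=1.4)
mark(s,[],220,175,'pics/j13.png',w=80,h=75,k=8,g=1.4)
mark(t,P,110,170,'pics/t13.png',w=70,h=60,k=8,g=2)
cv2.imwrite('pics/s13f.png',s['pixels'])"
```

```text
t 31.1 pos [0.5026 0.2933 0.2122] yaw 102.96 tilt x [ 3.2e-03  8.0e-04 -1.0e+00] F [ 0.21 -0.66 -0.28] T [ 0.013  0.018 -0.057] op 1.0 q6 -1.473
```

View pics/s13.png

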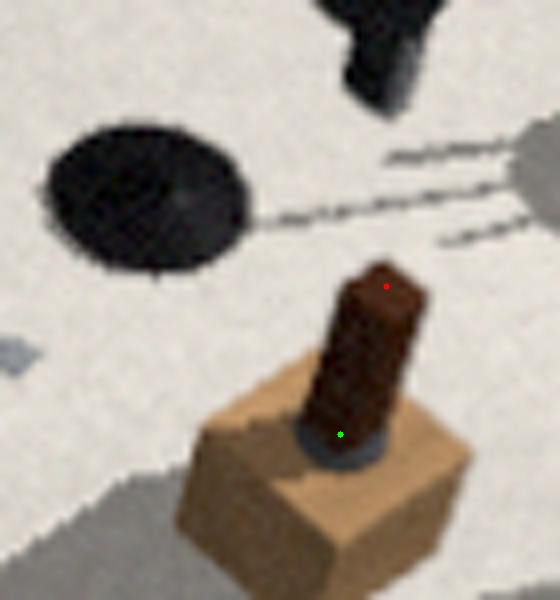

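View pics/j13.png

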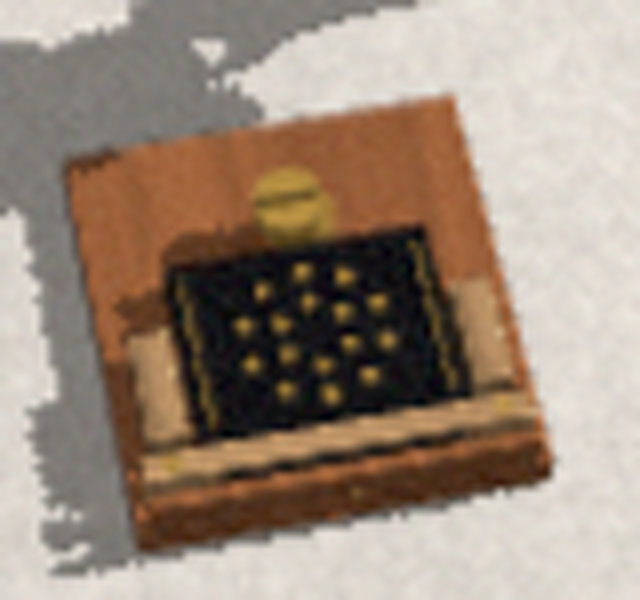

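View pics/s13f.png

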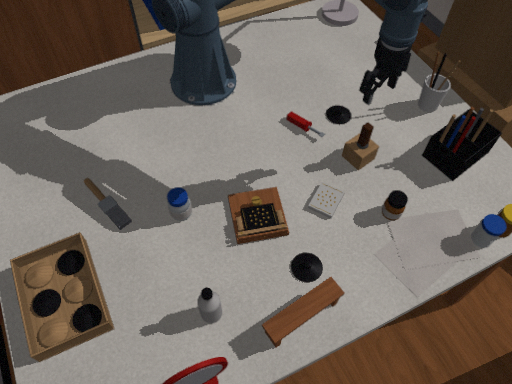

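```bash
python3 -c "
from bench import ctrl
print(ctrl.hand_in())"
```

```text
the job is handed in; nothing more can be done
None
```

I clamped the plaque with the cam screw, returned the driver to its stand, and handed the job in at about 31 s of robot time. No verdict was reported. The squeeze and the cause of a decoy driver falling over are the two things I could not check directly.

- **Turning:** I seated the blade in the slot, pressed with about 6 N, and turned the screw clockwise by roughly 0.8 to 0.95 rad. The torque sat at about 0.08 N m while turning freely, then rose to 0.13, 0.15 and 0.19 N m, and I stopped there.
- **Squeeze:** From those torques I estimate about 10 to 14 N against the 4 to 16 N limit. The measured idle torque (0.08 N m) was a bit below the stated 0.10, and the rise per radian was steeper than the figures suggest. The squeeze is therefore inferred from torque, not measured.
- **Release:** I eased the twist back to about 0 N m and lifted the driver straight out. The picture after lifting shows the screw's slot where I left it.
- **Last checks:**
  - The driver stands upright with its collar on the stand, and I felt it seat at the same height it was picked from.
  - The plaque has moved over to the fence.
  - The listed items look undisturbed, and the gripper is open and clear above.

- **Disagreement in the pictures:** Before the grasp, the open fingers looked about 30 mm higher than the stated tool geometry. The grasp and blade position still matched the reported pose.
- **Red decoy driver:** It was standing on its tip in the first picture and was lying on the table by the end of my first move. The gripper passed well clear of it and no contact force showed, so I believe it toppled by itself. I left it lying.

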